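Pin the swivel base of the bench vise

ROBOT

A 6-joint arm with a two-finger parallel gripper is mounted at the origin on the work surface. World frame = base frame: x ahead of the robot, y to its left, z up, the work surface at z = 0. Lengths are in m, angles in degrees, forces in N, time in s.
With the tool pointing down it reaches from about 0.35 to 0.875 m from the base axis. Payload 4.2 kg.
Tool frame: the origin (TCP) lies on the centre line of the jaws, within the pads' length; the fingertips stand 19 mm ahead of it and the grasp point (between the pads) is the TCP; z points along the fingers, y is the line along which they close (so a half turn about z gives the same grasp; the last joint's range is limited). The gripper opens to 87 mm and grips with 3 to 60 N. Pads are 19 mm wide; open, the fingers measure 117 mm over their backs; the gripper's body (75 mm by 190 mm) begins 51 mm behind the grasp point.
Start: joints at [-60.413, 22.042, 0.453, 0, -68.411, -14.817], TCP at [0.159, -0.604, 0.242] pointing down, gripper open.
Joint ranges: [-179.83, 179.83], [-69.29, 118.12], [-61.27, 80.66], [-181.25, 117.63], [-171.15, -9.14], [-177.46, 177.46]. Speed limits (degrees/s): [159.86, 159.86, 180, 180, 180, 180].

INTERFACE

Orientations are given as a 3x3 rotation matrix whose columns are the frame's x, y, z axes.
In Python, from station import sense, capture, finish_job, search_frame, masks_of gives the robot as it stands.
- The arm moves only by the tool drive_tool, never from a script. Its argument "rows" is a list of rows, each a list of 7 numbers: the opening in per cent of the stroke, from 0 (shut) to 100 (fully open), then the shift along the world's x, y, z in mm, then the turn, a rotation vector about the world's x, y, z in rad. In form: [[fingers, dx, dy, dz, wx, wy, wz], ...]. A call has 1 to 5 rows; each row shifts and turns the commanded pose from where the row before left it; what a row does not reach is not made up. A row lasts 1/12 s, in which the tool goes at most 41.7 mm and 7.16 degrees, less where a joint would pass 70% of its speed; a pose out of reach is approached as far as the arm can. A call is refused whole if a number of a shift passes 41.7 or a number of a turn 0.125, either way. A call with a gripper value outside its range is refused whole. The fingers move at their own pace and stop on an object; the grip force is fixed at half the most. Time passes only in rows, so rows that do not move let the fingers close. It gives the time, the measured TCP pose, the force, the opening and the grip force at its end, in the units of the state.
- sense(): the state, without advancing time (a new reading comes with each control period).
- capture(name): name is "scene" or "top"; returns a dict with "frame" (400x640x3 uint8, red, green, blue), "z_map" (400x640 float32, m along the optical axis (not along the pixel's ray), 0 where there is no reading), "fx", "fy", "cx", "cy" (pixels), "R" (3x3) and "t" (3): a world point X has camera coordinates R X + t. Camera axes: x right, y down, z forward; pixel columns grow to the right and rows downward; lengths in m; the calibration is good to about 2 mm. A picture is of the moment at which its call begins.
- finish_job(): hands the job in; it is judged then, once.
Trained networks look in a picture, given as the dict that the camera call returned (one of the last four; its "shot" number tells which), for a name from the list of things; names that differ only in an ending like _2 or _b are one class to them, and where a whole thing is asked for, a point or a joint stands for the part that bears it (a point fixed in the world has none). Each returns a list of dicts, best first, with "p" (0 to 1); they miss things now and then, are a little off and sometimes report something else, mostly with a low value. They report only what shows in the picture. A call takes as long as a camera call. They do not tell look-alikes from the thing itself.
- search_frame(label, picture): "xy" ([column, row] in pixels, amid what is visible of it).
- masks_of(label, picture): "region" (400x640 bool, what is visible of it) and "xy" ([column, row] in pixels, amid what is visible of it).
The state is a dict: "time_s": time; "joints": joint angles; "joint_velocities": joint speeds; "effort": joint torques, N m; "tcp_pos": TCP position; "ee_rot": TCP orientation; "wrist_force": force on the tool from outside, world axes, zero at the start; "moment": the same for the moment, N m; "gripper_width": opening from 0.0 (shut) to 1.0 (fully open); "gripper_force": force on a finger pad.
Only numpy, scipy, OpenCV 4.12 (cv2) and the standard library are available. Lean on these libraries where they do the work, as an engineer would, in place of code of your own. Each camera call takes 0.05 s, during which the arm holds its last target. There are 200 camera calls.

TASK

The bench vise has been left loose on its swivel base. Take the yellow-handled index pin out of the wooden tool block, put it down through the hole in the vise's round steel swivel plate and, pressing only lightly, swing the vise round by the pin, either way, until the tip drops into one of the index holes hidden in the base underneath; then push the pin fully home so that its collar lies flush on the plate, and let go. Never force the pin, and leave the spray can, red cap, fitting and brass drift standing where they are.

Things in the scene. Friction and masses are not known exactly. Their poses are not given: they have to be found in the camera images.
- vise: the whole red bench vise, bolted to the bench; origin on the bench top (z = 0) on the vertical swivel axis. Round foot 194 mm across, 8 mm high, three bolting lugs out to 145 mm from the axis (bolts up to 18 mm high). Vise up to 135 mm above the bench, jaws 86 mm wide; nose and cross handle turn within 165 mm of the axis
- swivel_center (a point): centre of the top face of the round steel swivel plate, on the swivel axis, 44 mm above the bench; turns with the vise. Plate 190 mm across, 14 mm thick; the vise stands on it. It turns either way without a stop, with a steady drag of about 3 N felt at the pin hole, and stays where it is left. A pin in its hole pushes it round on a circle of 76 mm radius
- pin_hole (a point): centre of the mouth of the only hole in the swivel plate, at the plate's top face, 76 mm from the swivel axis beside the vise; turns with the vise. Through hole 13.5 mm across, 14 mm deep, rim bevelled 1.5 mm; below it the flat top of the base ring or, once lined up, an index hole
- base_ring (a point): centre of the top face of the base ring, on the swivel axis, 30 mm above the bench; fixed, all covered by the swivel plate. It has eight index holes 45 degrees apart on a circle of 76 mm radius, each about 14.5 mm across and 22 mm deep. Nothing outside shows their bearing, nor does the yaw of this entry or of vise; at the start none lies under the plate's hole
- index_pin: loose index pin, 92 mm long, about 0.18 kg, upright; origin at the centre of the tip's end face, z up along it. Steel shank 12 mm across, 32 mm long, lowest 4 mm tapered to 7 mm; collar 28 mm across, 32 to 37 mm above the tip; yellow hexagonal handle 22 mm across flats, 37 to 92 mm above the tip, flats facing the pin's x axis and every 60 degrees
- pin_tip (a point): centre of the tip's end face of the index pin (same as its origin)
- pin_collar (a point): centre of the collar's underside, on the pin's axis, 32 mm above the tip. With the tip on the base ring it stands 18 mm above the swivel plate; over an index hole the pin drops those 18 mm, until the collar lies on the plate at pin_hole
- tool_block: wooden block, 60 x 150 x 45 mm, fixed; origin under its centre, y along its length. Two through holes 14.5 mm across, 45 mm either way along y: at +y the index pin hangs by its collar (collar underside 45 mm above the bench), at -y stands the brass drift
- drift: bystander: brass drift, 12 mm rod 108 mm long, standing on the bench in the other hole of the tool block; origin at the centre of its foot
- spray_can: bystander: dark spray can, 66 mm across and 184 mm high; origin under its centre
- red_cap: bystander: red plastic cap, 44 mm across and 32 mm high; origin under its centre
- fitting: bystander: brass and steel hose fitting, 33 mm across and 50 mm high; origin under its centre
Mind the look-alikes: they are no part of the job. Leave any black or blue look-alike of the index_pin alone.

How it is judged (in metres and radians):
On the way, in this order (a step that is already met when the one before it is completed fails the run):
1. the pin's tip is down in the hole of the swivel plate (z of pin_tip in the frame of pin_hole below -0.009 m and horizontal distance between pin_tip and pin_hole below 0.005 m), for 0.1 s.
2. the pin has dropped through the plate into an index hole of the base (z of pin_tip in the frame of pin_hole below -0.022 m and horizontal distance between pin_tip and pin_hole below 0.005 m), for 0.1 s.
At the end, for the whole second after the job is handed in: the index pin stands upright (within 0.1 rad) in the plate's hole and in an index hole under it, its collar within 3 mm of the swivel plate's top and within 4 mm of the hole's centre, at rest and released (z of pin_collar in the frame of pin_hole below 0.003 m and horizontal distance between pin_collar and pin_hole below 0.004 m and angle between index_pin's own z axis and vertical below 0.1 rad and linear speed of index_pin below 0.02 m/s); the robot touches nothing.
It fails at once if the pin is forced while it is not yet home: it bears on the vise or its base with more than 45 N (contact force between index_pin and vise above 45 N and z of pin_tip in the frame of pin_hole above -0.029 m).
It fails at once if the pin is rammed: at any time it bears on the vise with more than 120 N (contact force between index_pin and vise above 120 N).
It fails at once if the spray can, red cap, fitting or drift is shifted by more than 25 mm or tipped (distance of any of spray_can, red_cap, fitting, drift from where it was at the start of the episode above 0.025 m or angle between any of spray_can, red_cap, fitting, drift's own z axis and vertical above 0.3 rad).
It also fails if it takes over 51 s, if anything falls off the work surface, if the arm or the gripper's body presses on something with over 40 N, if the wrist force passes 120 N, or if a joint passes its speed limit or range.

## Working session

There is one attempt and no reset: what is moved stays moved. The work goes in short steps, Python scripts to look and compute and a tool call to move; the robot and the scene stay as the last step left them, time stands still between calls to the robot, and variables do not carry over. Pictures are saved under pics/ and viewed, at most 10 in all, crops included, and the job is handed in when it is done.

Besides the shell and the picture viewer there is one more tool, called after "Emit:" as name([rows], argument=value, ...), one row to a line, values as JSON. drive_tool: Moves the arm, as the interface text tells. Its arguments: {"type":"object","properties":{"rows":{"type":"array"}},"required":["rows"]}

```bash
mkdir -p pics
cat > h.py <<'E'
import numpy as np, cv2
from station import *
def w(p,c,r):  # pixel -> world
    z=p["z_map"][r,c]; v=np.stack([(c-p["cx"])/p["fx"]*z,(r-p["cy"])/p["fy"]*z,z],-1)
    return (v-p["t"])@p["R"]
def cloud(p):
    r,c=np.mgrid[0:400,0:640]; return w(p,c,r)
E
python3 - <<'E'
from h import *
P={n:capture(n) for n in("scene","top")}
for n,p in P.items():
    cv2.imwrite(f"pics/{n}.png",p["frame"][:,:,::-1]); print(n,p["fx"],(-p["R"].T@p["t"]).round(3))
    for l in("index_pin","vise","pin_hole","tool_block","drift","spray_can","red_cap","fitting"):
        for m in masks_of(l,p)[:4]:
            g=m["region"]&(p["z_map"]>0); 
            if not g.any(): continue
            X=cloud(p)[g]; print(l,round(m["p"],2),np.round(m["xy"]),g.sum(),np.median(X,0).round(3),X.min(0).round(3),X.max(0).round(3))
print(sense())
E
```

```text
scene 364.3286628084233 [ 0.928 -0.455  0.485]
index_pin 0.97 [265. 169.] 360 [ 0.446 -0.098  0.065] [ 0.43  -0.107  0.005] [ 0.453 -0.084  0.093]
index_pin 0.95 [238. 188.] 437 [ 0.478 -0.186  0.079] [ 0.331 -0.195 -0.002] [ 0.485 -0.106  0.106]
index_pin 0.91 [221. 172.] 442 [ 0.385 -0.164  0.062] [ 0.352 -0.174 -0.002] [ 0.392 -0.138  0.092]
index_pin 0.85 [283. 234.] 547 [ 0.605 -0.205  0.067] [ 0.582 -0.213  0.   ] [ 0.612 -0.189  0.093]
vise 0.75 [361. 156.] 8079 [0.563 0.067 0.068] [ 0.245 -0.15  -0.003] [0.716 0.379 0.153]
pin_hole 0.87 [362. 152.] 6399 [0.558 0.069 0.085] [ 0.271 -0.    -0.003] [0.662 0.351 0.134]
tool_block 0.95 [229. 232.] 2963 [ 0.504 -0.239  0.043] [ 0.401 -0.304 -0.003] [ 0.541 -0.142  0.047]
tool_block 0.65 [212. 218.] 269 [ 0.506 -0.267  0.083] [ 0.459 -0.273  0.041] [ 0.51  -0.239  0.109]
tool_block 0.59 [362. 149.] 6573 [0.558 0.069 0.085] [ 0.269  0.    -0.003] [0.662 0.36  0.134]
drift 0.77 [210. 217.] 300 [ 0.505 -0.267  0.083] [ 0.384 -0.273 -0.002] [ 0.51  -0.204  0.109]
drift 0.7 [162. 208.] 497 [ 0.348 -0.288  0.025] [ 0.305 -0.307 -0.002] [ 
[... 1351 characters left out ...]
113306e+01, -1.48169218e+01]), 'joint_velocities': array([-0.12702697,  0.0029517 , -0.01837373,  0.00420728,  0.02583636,
       -0.06742206]), 'effort': array([-6.70636018e-04, -3.90456605e+01,  1.87622577e+01,  4.22432005e+00,
        1.55164709e-02, -2.56964148e-05]), 'tcp_pos': array([ 0.15936131, -0.60434284,  0.24160395]), 'ee_rot': array([[-9.66955001e-01, -2.54947103e-01,  2.48614439e-05],
       [-2.54947104e-01,  9.66954996e-01, -9.46643434e-05],
       [ 9.45027511e-08, -9.78745134e-05, -9.99999995e-01]]), 'wrist_force': array([0.34667555, 0.43906708, 0.51798411]), 'moment': array([-0.03288365,  0.00387324,  0.00799162]), 'gripper_force': 0.0, 'gripper_width': 1.0004443541874364}
```

Run:
```python
import cv2
a=cv2.imread("pics/scene.png")[100:400,130:530];cv2.imwrite("pics/s2.png",cv2.resize(a,(800,600),interpolation=cv2.INTER_CUBIC))
a=cv2.imread("pics/top.png")[80:320,120:440];cv2.imwrite("pics/t2.png",cv2.resize(a,(800,600),interpolation=cv2.INTER_CUBIC))
```

```text
(no output)
```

View pics/s2.png

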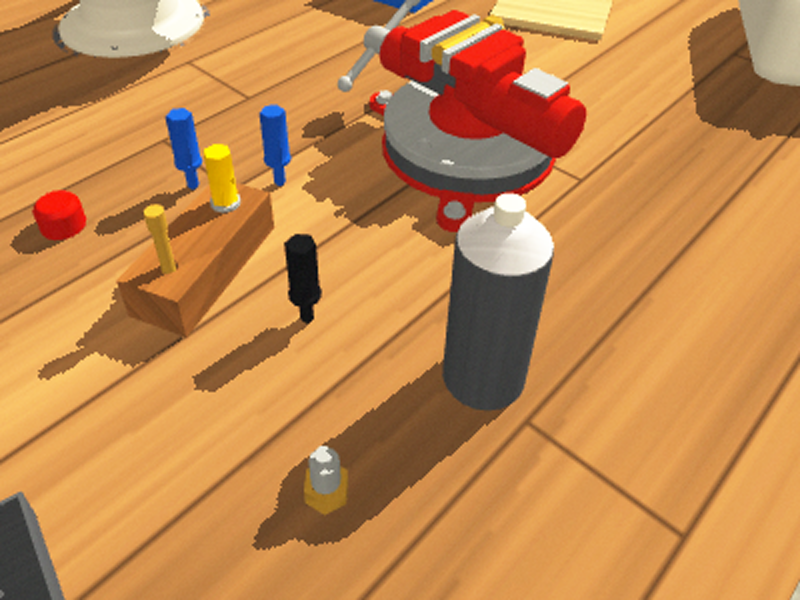

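View pics/t2.png

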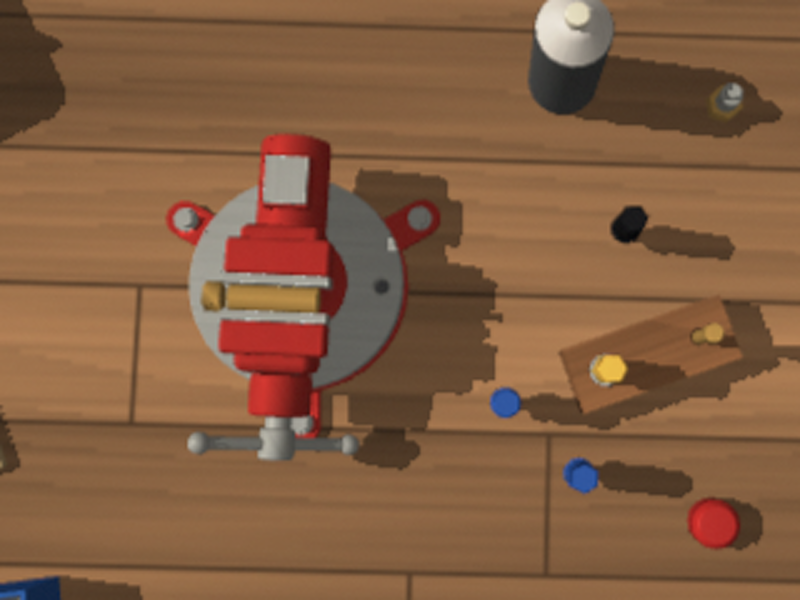

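Candidates (scene px): yellow (241,190) standing in the tool block, black (283,234), and blue (221,172) and (265,169) standing free. Only the yellow-handled one in the block fits. The plate hole is at about (272,194) in the top view. Next I'll measure precisely and confirm the pin in a crop.

```bash
cat >> h.py <<'E'
def ray(p,c,r,z):  # pixel meets height z
    o=-p["R"].T@p["t"]; d=np.array([(c-p["cx"])/p["fx"],(r-p["cy"])/p["fy"],1])@p["R"]
    return o+d*(z-o[2])/d[2]
E
python3 - <<'E'
from h import *
p=capture("top"); X=cloud(p); f=p["frame"].astype(int); hsv=cv2.cvtColor(p["frame"],cv2.COLOR_RGB2HSV)
# plate circle
g=(abs(X[...,2]-.044)<.004)&(hsv[...,1]<70)&(np.hypot(X[...,0]-.53,X[...,1]-.085)<.11)
c,_=cv2.findContours(g.astype(np.uint8),0,1); pts=np.vstack(c)[:,0]
q=np.array([ray(p,*a,.044) for a in pts])[:,:2]
from scipy.optimize import least_squares
s=least_squares(lambda v:np.hypot(*(q-v).T)-.095,[.53,.085],loss="soft_l1",f_scale=.001); print("axis",s.x.round(4),np.median(abs(s.fun)))
# hole
print(hsv[188:201,266:280,2]); v=255-hsv[188:201,266:280,2].astype(float); v=np.clip(v-np.median(v)-25,0,None)
r,cc=np.mgrid[188:201,266:280]; h=((v*cc).sum()/v.sum(),(v*r).sum()/v.sum()); H=ray(p,*h,.044); print("hole",h,H.round(4),np.hypot(*(H[:2]-s.x)))
# handle top
y=(hsv[...,0]>20)&(hsv[...,0]<35)&(hsv[...,1]>130)&(hsv[...,2]>150)&(X[...,2]>.096)&(np.hypot(X[...,0]-.47,X[...,1]+.175)<.03)
r,cc=np.nonzero(y); t=ray(p,cc.mean(),r.mean(),.105); print("pin",cc.mean(),r.mean(),y.sum(),t.round(4),np.median(X[y],0))
Q=np.array([ray(p,a,b,.105)[:2] for a,b in zip(cc,r)])-t[:2]; rr=np.hypot(*Q.T);th=np.arctan2(Q[:,1],Q[:,0])
z=(rr**6*np.exp(6j*th)).sum(); print("vertex yaw mod60",np.degrees(np.angle(z))/6, abs(z)/(rr**6).sum())
m=masks_of("tool_block",p)[0]["region"]&(X[...,2]>.04)&(X[...,2]<.05); r,cc=np.nonzero(m)
print("block",cv2.minAreaRect((np.array([ray(p,a,b,.045)[:2] for a,b in zip(cc,r)])*1000).astype(np.float32)))
for l in("drift","spray_can"):
  print(l,[ (x["p"],x["xy"]) for x in search_frame(l,p)[:2]])
s=capture("scene"); XS=cloud(s); hs=cv2.cvtColor(s["frame"],cv2.COLOR_RGB2HSV)
y=(hs[...,0]>20)&(hs[...,0]<35)&(hs[...,1]>150)&(XS[...,2]>.06)&(np.hypot(XS[...,0]-.47,XS[...,1]+.175)<.04)
print("scene yellow",XS[y].min(0),XS[y].max(0),np.median(XS[y],0))
a=s["frame"][155:225,190:310,::-1]; cv2.imwrite("pics/pin.png",cv2.resize(a,None,fx=5,fy=5,interpolation=2))
E
```

```text
axis [0.5377 0.0969] 0.003235871194452483
[[94 94 94 95 95 94 96 95 95 95 95 94 94 95]
 [96 96 97 96 96 96 95 96 96 95 95 95 96 96]
 [97 97 96 97 95 94 91 95 95 95 95 96 97 96]
 [97 95 97 95 89 84 80 83 90 95 96 95 96 95]
 [96 97 97 88 78 68 60 60 66 87 96 97 97 97]
 [95 95 94 81 65 54 49 49 49 74 93 95 98 96]
 [96 96 90 79 57 49 49 46 48 69 90 94 95 94]
 [98 97 95 80 56 48 48 48 48 72 92 95 96 97]
 [98 98 97 90 67 52 49 48 58 85 97 98 99 98]
 [97 98 96 97 85 75 68 77 85 94 97 97 97 98]
 [95 94 95 97 95 91 90 92 94 95 95 94 95 94]
 [96 96 96 95 95 97 95 95 97 95 93 95 96 92]
 [96 96 96 97 95 95 95 96 96 95 95 96 96 91]]
hole (np.float64(272.2933673469388), np.float64(194.31632653061226)) [0.535  0.0212 0.044 ] 0.07575837676658562
pin 364.3013698630137 227.13698630136986 73 [ 0.4656 -0.1787  0.105 ] [ 0.46574299 -0.17829741  0.10581813]
vertex yaw mod60 -25.474785353724346 0.22353281644818263
block ((482.509765625, -220.7859649658203), (59.489158630371094, 150.4991912841797), 20.66082000732422)
drift [(0.58, [403.1, 212.5])]
spray_can [(0.64, [348.0, 100.4]), (0.62, [410.2, 119.6])]
scene yellow [ 0.4585927  -0.19371477  0.06011615] [ 0.48232284 -0.1707897   0.10632917] [ 0.47734732 -0.18554905  0.08930404]
```

View pics/pin.png

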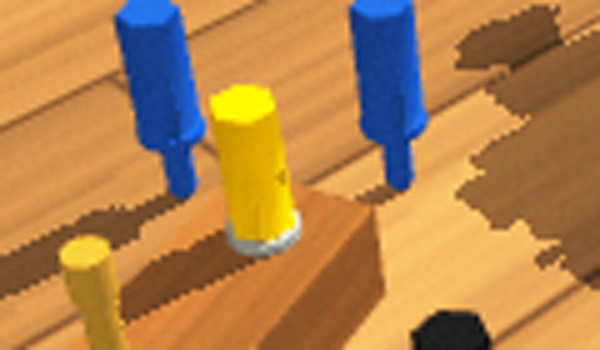

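The crop shows the yellow hex handle with its steel collar in the block, at crop (250,170), so it is the pin meant. It is flanked by two blue pins, with the drift at (80,280). The pin is at about (0.466,-0.179), the hole at (0.535,0.021) and the axis at (0.5377,0.0969).

Emit:
drive_tool([
  [52,20.4,28.4,0,0,0,0.0933],
  [52,20.4,28.4,0,0,0,0.0933],
  [52,20.4,28.4,0,0,0,0.0933],
  [52,20.4,28.4,0,0,0,0.0933],
  [52,20.4,28.4,0,0,0,0.0933],
])

```text
time_s: 1.57
tcp_pos: [0.2619, -0.461, 0.2417]
ee_rot: [[-0.746, -0.666, 0.0], [-0.666, 0.746, -0.0], [0.0, -0.0, -1.0]]
wrist_force: [0.8, 0.4, 0.2]
gripper_width: 0.703
gripper_force: 0.0
```

Emit:
drive_tool([
  [52,20.4,28.4,0,0,0,0.0933],
  [52,20.4,28.4,0,0,0,0.0933],
  [52,20.4,28.4,0,0,0,0.0933],
  [52,20.4,28.4,0,0,0,0.0933],
  [52,20.4,28.4,0,0,0,0.0933],
])

```text
time_s: 1.98
tcp_pos: [0.3641, -0.3188, 0.2419]
ee_rot: [[-0.367, -0.93, 0.001], [-0.93, 0.367, -0.0], [0.0, -0.001, -1.0]]
wrist_force: [-0.2, -1.3, -0.8]
gripper_width: 0.526
gripper_force: 0.0
```

Emit:
drive_tool([
  [52,20.4,28.4,0,0,0,0.0933],
  [52,20.4,28.4,0,0,0,0.0933],
  [52,20.4,28.4,0,0,0,0.0933],
  [52,20.4,28.4,0,0,0,0.0933],
  [52,20.4,28.4,0,0,0,0.0933],
])

```text
time_s: 2.4
tcp_pos: [0.4661, -0.1767, 0.242]
ee_rot: [[0.091, -0.996, 0.001], [-0.996, -0.091, -0.0], [0.0, -0.001, -1.0]]
wrist_force: [0.5, -0.6, 0.7]
gripper_width: 0.516
gripper_force: 0.0
```

Emit:
drive_tool([
  [52,0,0,0,0,0,0],
  [52,0,0,0,0,0,0],
  [52,0,0,0,0,0,0],
])

```text
time_s: 2.65
tcp_pos: [0.4652, -0.1782, 0.2415]
ee_rot: [[0.086, -0.996, -0.0], [-0.996, -0.086, 0.0], [-0.0, 0.0, -1.0]]
wrist_force: [0.3, 0.4, 0.1]
gripper_width: 0.517
gripper_force: 0.0
```

Emit:
drive_tool([
  [52,0.5,-0.5,-36.5,0,0,0],
  [52,0,0,-36.5,0,0,0],
  [52,0,0,-36.5,0,0,0],
  [52,0,0,-25,0,0,0],
  [52,0,0,-12,0,0,0],
])

```text
time_s: 3.07
tcp_pos: [0.4626, -0.1798, 0.0917]
ee_rot: [[0.083, -0.997, -0.007], [-0.997, -0.083, 0.001], [-0.001, 0.006, -1.0]]
wrist_force: [0.3, 0.9, 0.6]
gripper_width: 0.518
gripper_force: 0.0
```

Emit:
drive_tool([
  [52,0,0,0,0,0,0],
  [15,0,0,0,0,0,0],
  [10,0,0,0,0,0,0],
  [10,0,0,0,0,0,0],
  [10,0,0,0,0,0,0],
])

```text
time_s: 3.48
tcp_pos: [0.4666, -0.1791, 0.0964]
ee_rot: [[0.086, -0.996, 0.003], [-0.996, -0.086, -0.0], [0.0, -0.003, -1.0]]
wrist_force: [-0.1, -0.5, 0.0]
gripper_width: 0.302
gripper_force: 0.0
```

Emit:
drive_tool([
  [10,0,0,0,0,0,0],
  [10,0,0,0,0,0,0],
  [10,0,0,0,0,0,0],
])

```text
time_s: 3.73
tcp_pos: [0.4666, -0.179, 0.0961]
ee_rot: [[0.087, -0.996, 0.002], [-0.996, -0.087, -0.001], [0.001, -0.002, -1.0]]
wrist_force: [-1.0, 0.0, 6.5]
gripper_width: 0.246
gripper_force: 29.8
```

Emit:
drive_tool([
  [20,0,0,0,0,0,0],
  [20,0,0,6,0,0,0],
  [20,0,0,20,0,0,0],
  [20,0,0,30,0,0,0],
  [20,0,0,35,0,0,0],
])

```text
time_s: 4.15
tcp_pos: [0.464, -0.1784, 0.1851]
ee_rot: [[0.086, -0.996, -0.006], [-0.996, -0.086, 0.001], [-0.002, 0.006, -1.0]]
wrist_force: [0.6, -0.2, -2.8]
gripper_width: 0.251
gripper_force: 29.9
```

Emit:
drive_tool([
  [20,5,15,9,0,0,0],
  [20,15,35,0,0,0,0],
  [20,15,38,0,0,0,0],
  [20,15,38,0,0,0,0],
  [20,12,35,0,0,0,0],
])

```text
time_s: 4.57
tcp_pos: [0.5279, -0.0159, 0.1949]
ee_rot: [[0.086, -0.996, -0.001], [-0.996, -0.086, 0.0], [-0.001, 0.001, -1.0]]
wrist_force: [1.6, -1.0, -1.4]
gripper_width: 0.252
gripper_force: 29.9
```

Emit:
drive_tool([
  [20,5,25,0,0,0,0],
  [20,2,14,0,0,0,0],
  [20,0,0,0,0,0,0],
  [20,0,0,0,0,0,0],
  [20,0,0,0,0,0,0],
])

```text
time_s: 4.98
tcp_pos: [0.5341, 0.0204, 0.1947]
ee_rot: [[0.086, -0.996, -0.001], [-0.996, -0.086, -0.0], [0.0, 0.001, -1.0]]
wrist_force: [-0.4, 0.7, -2.5]
gripper_width: 0.249
gripper_force: 29.9
```

```bash
cat > look.py <<'E'
from h import *
import sys
s=capture("scene"); XS=cloud(s); hs=cv2.cvtColor(s["frame"],cv2.COLOR_RGB2HSV); T=sense()["tcp_pos"]; print("tcp",T.round(4),sense()["wrist_force"].round(1))
D=np.hypot(XS[...,0]-T[0],XS[...,1]-T[1])
y=(hs[...,0]>20)&(hs[...,0]<35)&(hs[...,1]>150)&(D<.03)&(XS[...,2]>.03)
g=(hs[...,1]<60)&(D<.03)&(XS[...,2]>T[2]-.1)&(XS[...,2]<T[2]-.03)
for n,m in(("yellow",y),("grey",g)):
    if m.any():print(n,m.sum(),XS[m].min(0).round(4),XS[m].max(0).round(4),np.median(XS[m],0).round(4))
c=s["R"]@T+s["t"]; u=int(c[0]/c[2]*s["fx"]+s["cx"]); v=int(c[1]/c[2]*s["fy"]+s["cy"]); print(u,v)
a=s["frame"][max(v-50,0):v+90,max(u-90,0):u+90,::-1]; cv2.imwrite(sys.argv[1],cv2.resize(a,None,fx=4,fy=4,interpolation=2))
E
python3 look.py pics/l1.png
```

```text
tcp [0.5342 0.0201 0.1948] [-0.5  0.  -2.2]
yellow 341 [ 0.5241 -0.0045  0.1475] [0.556  0.0275 0.2733] [0.5405 0.01   0.1772]
grey 100 [0.5289 0.0035 0.1121] [0.5513 0.0233 0.1486] [0.5411 0.0136 0.1342]
343 101
```

View pics/l1.png

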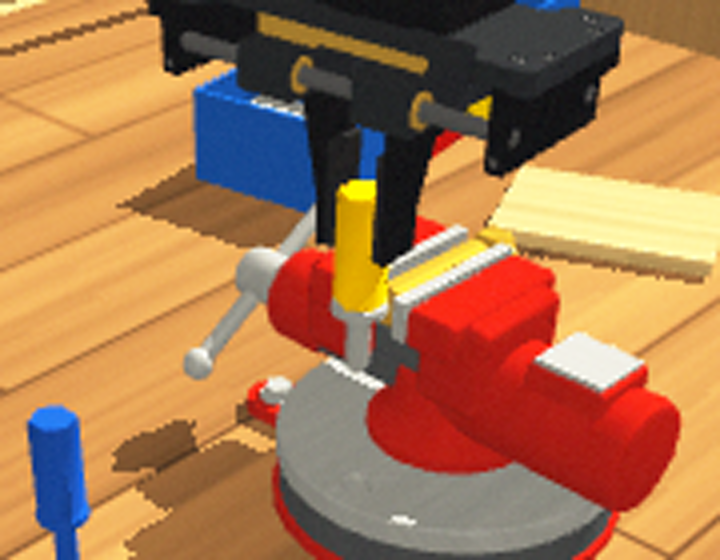

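The pin hangs upright in the pads (crop (355,190) to (358,365)), with its tip about 83 mm below the TCP. I'll lower it to the hole.

Emit:
drive_tool([
  [20,0.8,1.0,-20,0,0,0],
  [20,0,0,-25,0,0,0],
  [20,0,0,-15,0,0,0],
  [20,0,0,0,0,0,0],
  [20,0,0,0,0,0,0],
])

```text
time_s: 5.45
tcp_pos: [0.5352, 0.0209, 0.1348]
ee_rot: [[0.085, -0.996, -0.002], [-0.996, -0.085, -0.001], [0.001, 0.002, -1.0]]
wrist_force: [-0.3, 0.5, -1.2]
gripper_width: 0.249
gripper_force: 29.9
```

Emit:
drive_tool([
  [20,0,0,-1.5,0,0,0],
  [20,0,0,-1.5,0,0,0],
  [20,0,0,-1.5,0,0,0],
  [20,0,0,0,0,0,0],
])

```text
time_s: 5.78
tcp_pos: [0.5358, 0.0222, 0.1311]
ee_rot: [[0.086, -0.996, 0.001], [-0.996, -0.086, 0.0], [-0.0, -0.001, -1.0]]
wrist_force: [-0.1, -0.2, -1.9]
gripper_width: 0.247
gripper_force: 29.9
```

Emit:
drive_tool([
  [20,-0.5,-0.5,-1,0,0,0],
  [20,0,0,-1,0,0,0],
  [20,0,0,-1,0,0,0],
  [20,0,0,0,0,0,0],
])

```text
time_s: 6.12
tcp_pos: [0.535, 0.0217, 0.1274]
ee_rot: [[0.086, -0.996, -0.0], [-0.996, -0.086, -0.0], [0.0, 0.0, -1.0]]
wrist_force: [0.2, 0.1, -1.3]
gripper_width: 0.247
gripper_force: 29.9
```

Emit:
drive_tool([
  [20,0,0,-1,0,0,0],
  [20,0,0,-1,0,0,0],
  [20,0,0,0,0,0,0],
])

```text
time_s: 6.37
tcp_pos: [0.535, 0.0217, 0.1253]
ee_rot: [[0.086, -0.996, -0.0], [-0.996, -0.086, -0.0], [0.0, 0.0, -1.0]]
wrist_force: [-0.4, -0.1, -1.9]
gripper_width: 0.248
gripper_force: 29.9
```

Emit:
drive_tool([
  [20,0,0,-1,0,0,0],
  [20,0,0,-1,0,0,0],
  [20,0,0,0,0,0,0],
])

```text
time_s: 6.62
tcp_pos: [0.5352, 0.0217, 0.1234]
ee_rot: [[0.086, -0.996, 0.0], [-0.996, -0.086, 0.0], [-0.0, -0.0, -1.0]]
wrist_force: [-0.5, 1.1, -1.3]
gripper_width: 0.25
gripper_force: 29.9
```

It is in the hole with no force. Down towards the ring.

Emit:
drive_tool([
  [20,0,0,-1.5,0,0,0],
  [20,0,0,-1.5,0,0,0],
  [20,0,0,-1,0,0,0],
  [20,0,0,0,0,0,0],
])

```text
time_s: 6.95
tcp_pos: [0.5354, 0.0218, 0.1194]
ee_rot: [[0.086, -0.996, 0.001], [-0.996, -0.086, 0.0], [-0.0, -0.001, -1.0]]
wrist_force: [1.1, 0.4, -2.4]
gripper_width: 0.247
gripper_force: 29.9
```

Emit:
drive_tool([
  [20,0,0,-1,0,0,0],
  [20,0,0,-1,0,0,0],
  [20,0,0,-1,0,0,0],
  [20,0,0,0,0,0,0],
])

```text
time_s: 7.28
tcp_pos: [0.5354, 0.0218, 0.1165]
ee_rot: [[0.086, -0.996, 0.001], [-0.996, -0.086, 0.0], [-0.0, -0.001, -1.0]]
wrist_force: [0.7, 0.5, -2.6]
gripper_width: 0.252
gripper_force: 29.9
```

Emit:
drive_tool([
  [20,0,0,-1,0,0,0],
  [20,0,0,0,0,0,0],
  [20,0,0,0,0,0,0],
])

```text
time_s: 7.53
tcp_pos: [0.5354, 0.0218, 0.1156]
ee_rot: [[0.086, -0.996, 0.001], [-0.996, -0.086, 0.0], [-0.0, -0.001, -1.0]]
wrist_force: [2.2, 0.5, -1.6]
gripper_width: 0.251
gripper_force: 29.9
```

Emit:
drive_tool([
  [20,0,0,-1,0,0,0],
  [20,0,0,0,0,0,0],
  [20,0,0,0,0,0,0],
])

```text
time_s: 7.78
tcp_pos: [0.5354, 0.0218, 0.1146]
ee_rot: [[0.086, -0.996, 0.001], [-0.996, -0.086, 0.0], [-0.0, -0.001, -1.0]]
wrist_force: [2.7, 1.1, -2.0]
gripper_width: 0.247
gripper_force: 29.9
```

Emit:
drive_tool([
  [20,0,0,-0.7,0,0,0],
  [20,0,0,0,0,0,0],
  [20,0,0,0,0,0,0],
])

```text
time_s: 8.03
tcp_pos: [0.5354, 0.0218, 0.1139]
ee_rot: [[0.086, -0.996, 0.001], [-0.996, -0.086, 0.0], [-0.0, -0.001, -1.0]]
wrist_force: [2.0, 0.7, -2.0]
gripper_width: 0.248
gripper_force: 29.9
```

Emit:
drive_tool([
  [20,0,0,-0.5,0,0,0],
  [20,0,0,0,0,0,0],
  [20,0,0,0,0,0,0],
])

```text
time_s: 8.28
tcp_pos: [0.5354, 0.0217, 0.1134]
ee_rot: [[0.086, -0.996, 0.001], [-0.996, -0.086, 0.0], [-0.0, -0.001, -1.0]]
wrist_force: [2.8, 1.4, -0.6]
gripper_width: 0.249
gripper_force: 29.9
```

Emit:
drive_tool([
  [20,0,0,-0.5,0,0,0],
  [20,0,0,0,0,0,0],
  [20,0,0,0,0,0,0],
])

```text
time_s: 8.53
tcp_pos: [0.5354, 0.0217, 0.1131]
ee_rot: [[0.087, -0.996, 0.001], [-0.996, -0.087, 0.0], [-0.0, -0.001, -1.0]]
wrist_force: [2.2, 1.2, 1.1]
gripper_width: 0.246
gripper_force: 29.9
```

Emit:
drive_tool([
  [20,0,0,-0.4,0,0,0],
  [20,0,0,0,0,0,0],
  [20,0,0,0,0,0,0],
])

```text
time_s: 8.78
tcp_pos: [0.5355, 0.0217, 0.113]
ee_rot: [[0.087, -0.996, 0.001], [-0.996, -0.087, 0.0], [0.0, -0.001, -1.0]]
wrist_force: [0.4, 2.0, 5.0]
gripper_width: 0.248
gripper_force: 29.9
```

Contact with the ring is at TCP z of about 0.113, pressing about 7 N. I'll swing towards -x in 2 mm steps, checking as I go.

Emit:
drive_tool([
  [20,-2.0,0.1,0,0,0,-0.026],
  [20,-2.0,0.14,0,0,0,-0.026],
  [20,-2.0,0.2,0,0,0,-0.026],
  [20,0,0,0,0,0,0],
])

```text
time_s: 9.12
tcp_pos: [0.5303, 0.0222, 0.1131]
ee_rot: [[0.009, -1.0, 0.003], [-1.0, -0.009, 0.0], [-0.0, -0.003, -1.0]]
wrist_force: [2.1, 0.7, 3.3]
gripper_width: 0.25
gripper_force: 29.9
```

Emit:
drive_tool([
  [20,-1.97,0.24,0,0,0,-0.026],
  [20,-1.97,0.29,-0.1,0,0,-0.026],
  [20,-1.96,0.34,0,0,0,-0.026],
  [20,0,0,0,0,0,0],
])

```text
time_s: 9.45
tcp_pos: [0.5244, 0.0231, 0.113]
ee_rot: [[-0.069, -0.998, 0.003], [-0.998, 0.069, 0.0], [-0.001, -0.003, -1.0]]
wrist_force: [3.4, -0.2, 3.6]
gripper_width: 0.251
gripper_force: 29.9
```

Emit:
drive_tool([
  [20,-1.95,0.4,0,0,0,-0.026],
  [20,-1.94,0.45,0,0,0,-0.026],
  [20,-1.93,0.5,0,0,0,-0.026],
  [20,0,0,0,0,0,0],
])

```text
time_s: 9.78
tcp_pos: [0.5183, 0.0244, 0.1129]
ee_rot: [[-0.146, -0.989, 0.002], [-0.989, 0.146, 0.0], [-0.001, -0.002, -1.0]]
wrist_force: [3.1, -0.5, 3.4]
gripper_width: 0.248
gripper_force: 29.9
```

Emit:
drive_tool([
  [20,-1.91,0.55,0,0,0,-0.026],
  [20,-1.9,0.6,0,0,0,-0.026],
  [20,-1.88,0.65,0,0,0,-0.026],
  [20,0,0,0,0,0,0],
])

```text
time_s: 10.12
tcp_pos: [0.511, 0.0262, 0.1118]
ee_rot: [[-0.223, -0.975, -0.002], [-0.975, 0.223, 0.0], [0.0, 0.002, -1.0]]
wrist_force: [2.3, 1.5, -0.3]
gripper_width: 0.248
gripper_force: 29.9
```

z fell 1.2 mm and the force is gone, so the tip has entered an index hole. I'll lower gently and watch the force.

Emit:
drive_tool([
  [20,-0.8,0.3,-0.7,0,0,0],
  [20,0,0,-0.7,0,0,0],
  [20,0,0,0,0,0,0],
])

```text
time_s: 10.37
tcp_pos: [0.5106, 0.0265, 0.1104]
ee_rot: [[-0.223, -0.975, -0.001], [-0.975, 0.223, -0.0], [0.0, 0.001, -1.0]]
wrist_force: [2.8, 2.0, -2.2]
gripper_width: 0.253
gripper_force: 29.9
```

Emit:
drive_tool([
  [20,0,0,-0.7,0,0,0],
  [20,0,0,-0.7,0,0,0],
  [20,0,0,0,0,0,0],
])

```text
time_s: 10.62
tcp_pos: [0.5106, 0.0264, 0.1092]
ee_rot: [[-0.224, -0.975, -0.001], [-0.975, 0.224, -0.0], [0.0, 0.001, -1.0]]
wrist_force: [1.3, 1.5, -1.5]
gripper_width: 0.251
gripper_force: 29.9
```

Emit:
drive_tool([
  [20,0,0,-0.6,0,0,0],
  [20,0,0,-0.5,0,0,0],
  [20,0,0,0,0,0,0],
])

```text
time_s: 10.87
tcp_pos: [0.5107, 0.0264, 0.1082]
ee_rot: [[-0.224, -0.975, -0.001], [-0.975, 0.224, -0.0], [0.0, 0.001, -1.0]]
wrist_force: [1.8, 1.6, -1.3]
gripper_width: 0.248
gripper_force: 29.9
```

Emit:
drive_tool([
  [20,0,0,-0.6,0,0,0],
  [20,0,0,-0.5,0,0,0],
  [20,0,0,0,0,0,0],
])

```text
time_s: 11.12
tcp_pos: [0.5108, 0.0264, 0.1072]
ee_rot: [[-0.224, -0.975, -0.0], [-0.975, 0.224, -0.0], [0.0, 0.0, -1.0]]
wrist_force: [1.7, 0.7, -1.1]
gripper_width: 0.252
gripper_force: 29.9
```

Sliding freely past the taper. Home is at TCP z of about 0.095.

Emit:
drive_tool([
  [20,0,0,-1,0,0,0],
  [20,0,0,-1,0,0,0],
  [20,0,0,-1,0,0,0],
  [20,0,0,0,0,0,0],
])

```text
time_s: 11.45
tcp_pos: [0.5108, 0.0264, 0.1041]
ee_rot: [[-0.224, -0.975, -0.0], [-0.975, 0.224, -0.0], [0.0, 0.0, -1.0]]
wrist_force: [1.5, 1.4, -1.2]
gripper_width: 0.252
gripper_force: 29.9
```

Emit:
drive_tool([
  [20,0,0,-1,0,0,0],
  [20,0,0,-1,0,0,0],
  [20,0,0,-1,0,0,0],
  [20,0,0,0,0,0,0],
])

```text
time_s: 11.78
tcp_pos: [0.5108, 0.0264, 0.1011]
ee_rot: [[-0.224, -0.975, -0.0], [-0.975, 0.224, -0.0], [0.0, 0.0, -1.0]]
wrist_force: [2.3, 1.5, -1.4]
gripper_width: 0.251
gripper_force: 29.9
```

Emit:
drive_tool([
  [20,0,0,-1,0,0,0],
  [20,0,0,-1,0,0,0],
  [20,0,0,-1,0,0,0],
  [20,0,0,0,0,0,0],
])

```text
time_s: 12.12
tcp_pos: [0.5109, 0.0264, 0.0981]
ee_rot: [[-0.224, -0.975, -0.0], [-0.975, 0.224, -0.0], [0.0, 0.0, -1.0]]
wrist_force: [2.1, 1.0, -1.5]
gripper_width: 0.249
gripper_force: 29.9
```

Emit:
drive_tool([
  [20,0,0,-1,0,0,0],
  [20,0,0,-1,0,0,0],
  [20,0,0,-0.5,0,0,0],
  [20,0,0,0,0,0,0],
])

```text
time_s: 12.45
tcp_pos: [0.5109, 0.0264, 0.0957]
ee_rot: [[-0.224, -0.975, -0.0], [-0.975, 0.224, -0.0], [0.0, 0.0, -1.0]]
wrist_force: [2.2, 1.7, -1.3]
gripper_width: 0.25
gripper_force: 29.9
```

Emit:
drive_tool([
  [20,0,0,-0.4,0,0,0],
  [20,0,0,-0.4,0,0,0],
  [20,0,0,0,0,0,0],
])

```text
time_s: 12.7
tcp_pos: [0.5109, 0.0264, 0.0952]
ee_rot: [[-0.224, -0.975, -0.0], [-0.975, 0.224, -0.0], [0.0, 0.0, -1.0]]
wrist_force: [0.1, 0.8, 0.6]
gripper_width: 0.247
gripper_force: 29.9
```

The collar has met the plate 18 mm below the ring contact. I'll press slightly more, then release.

Emit:
drive_tool([
  [20,0,0,-0.4,0,0,0],
  [20,0,0,0,0,0,0],
])

```text
time_s: 12.87
tcp_pos: [0.511, 0.0264, 0.0952]
ee_rot: [[-0.223, -0.975, 0.0], [-0.975, 0.223, -0.0], [0.0, -0.0, -1.0]]
wrist_force: [-0.4, 1.0, 4.3]
gripper_width: 0.252
gripper_force: 29.9
```

Emit:
drive_tool([
  [30,0,0,0,0,0,0],
  [38,0,0,0,0,0,0],
  [42,0,0,0,0,0,0],
  [42,0,0,0,0,0,0],
  [42,0,0,0,0,0,0],
])

```text
time_s: 13.28
tcp_pos: [0.5105, 0.0262, 0.0943]
ee_rot: [[-0.224, -0.975, -0.001], [-0.975, 0.224, -0.0], [0.001, 0.001, -1.0]]
wrist_force: [0.2, -0.1, -0.3]
gripper_width: 0.411
gripper_force: 0.0
```

Emit:
drive_tool([
  [42,0,0,5,0,0,0],
  [42,0,0,15,0,0,0],
  [42,0,0,30,0,0,0],
  [42,0,0,30,0,0,0],
  [42,0,0,20,0,0,0],
])

```text
time_s: 13.7
tcp_pos: [0.5118, 0.0265, 0.1977]
ee_rot: [[-0.223, -0.975, 0.003], [-0.975, 0.223, 0.0], [-0.001, -0.003, -1.0]]
wrist_force: [0.4, 0.1, -1.2]
gripper_width: 0.421
gripper_force: 0.0
```

Emit:
drive_tool([
  [42,0,0,20,0,0,0],
  [42,0,0,0,0,0,0],
  [42,0,0,0,0,0,0],
  [42,0,0,0,0,0,0],
])

```text
time_s: 14.03
tcp_pos: [0.5103, 0.0263, 0.2141]
ee_rot: [[-0.224, -0.975, -0.001], [-0.975, 0.224, 0.0], [0.0, 0.001, -1.0]]
wrist_force: [-0.9, -0.4, -0.4]
gripper_width: 0.423
gripper_force: 0.0
```

Run:
```python
from h import *
print(sense()["tcp_pos"])
s=capture("scene"); X=cloud(s); hs=cv2.cvtColor(s["frame"],cv2.COLOR_RGB2HSV)
y=(hs[...,0]>20)&(hs[...,0]<35)&(hs[...,1]>150)&(np.hypot(X[...,0]-.511,X[...,1]-.0264)<.025)&(X[...,2]>.03)
print(y.sum(),X[y].min(0),X[y].max(0),"expect handle z .049-.104")
cv2.imwrite("pics/end.png",cv2.resize(s["frame"][70:230,270:470,::-1],None,fx=3.5,fy=3.5,interpolation=2))
```

```text
[0.51027558 0.02632814 0.21409416]
306 [0.50412921 0.0105395  0.04849917] [0.52560501 0.03630176 0.10515079] expect handle z .049-.104
```

View pics/end.png

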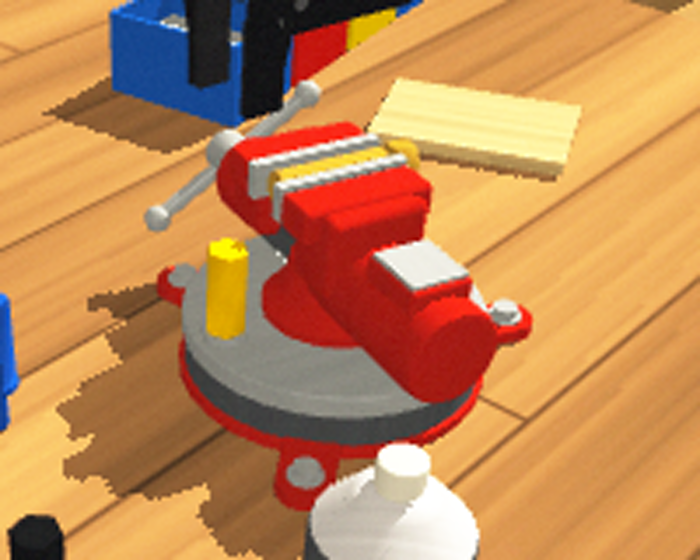

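The pin stands upright with its collar flush on the plate (crop (227,290)), the handle top is at z = 0.105, and the gripper is clear above.

```bash
python3 -c "from station import *; print(finish_job())"
```

```text
the job is handed in; nothing more can be done
None
```

The yellow-handled index pin is home in an index hole with its collar flush on the swivel plate and released. It was handed in at about 14 s, with wrist force never reading above about 7 N and no bystander touched; the hand-in call returned no verdict.

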